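# Ease a tight caddy lid up evenly with a double-ended wedge

### The job

Use the orange double-ended wedge to ease up the tight lid of the square tea caddy: work the wedge under the lid's brass rim from the left and right sides in turn, never letting one side get more than 8 mm ahead of the other, until both sides have come up at least 10 mm from fully shut and the lid is level again to within 5 mm. Do not touch the lid with the gripper or push the other things on the shelf about. Then lay the wedge down flat on the shelf, a hand's width or more clear of the caddy, and let go.

Things in the scene. Friction and masses are not known exactly. Their poses are not given: they have to be found in the camera images.
- tin: Square aluminium tea caddy, green band, upright, fixed to the shelf on a thin black 116 x 142 mm holder. Origin: centre of its underside on the shelf; x: its 100 mm depth, y (its left): its 126 mm width between the pry sides, z up. Shoulder 90 mm high. A 32 mm thick round stopper in the middle carries the lid; around it the seam under the lid is open, 7 mm high when shut.
- lid: Aluminium lid, 100 x 126 x 22 mm with brass beads (6 mm, 94 mm long) on its left and right sides, outermost 66 mm from the middle. Origin: centre of its underside, 97 mm up when shut; axes as the caddy's. About 3 to 5 N up at one bead raises that side only; it stays where left, up to 15 mm. May start up to 1.5 mm raised at either side. Tilt = rise difference / 126 mm.
- lid_left (a point): Lowest line of the lid's left bead (+y side of the caddy), at mid-length, 63 mm from the middle: its height above the caddy's origin is 97 mm when shut, so rise = that height - 97 mm.
- lid_right (a point): The same on the right bead (-y side of the caddy).
- shoulder_left (a point): Top of the caddy's shoulder edge (rounded, 3 mm radius) right below lid_left, 90 mm above the shelf and 63 mm from the middle: the wedge's underside slides in over it. From here a blade can go in 47 mm before its tip meets the stopper.
- shoulder_right (a point): The same on the right side.
- wedge: Orange wedge, 120 to 195 g, lying flat. Origin: centre of its underside; y: long axis, 168 mm; 40 mm wide. Both ends are blades, flat below, 3 mm thick at the tip, rising 0.4 mm per mm to 27 mm at 24 mm from the middle. Central upright handle, 24 (x) by 28 mm (y), top 70 mm up. Underside on the shoulder and tip d mm past lid_left/right: that side is up about 0.4 d - 4 mm. Push: 6 to 12 N.
- sugar_bowl: Bystander: white and blue lidded sugar bowl, 86 mm across, 75 mm high; origin: centre of its underside.
- tea_pot: Bystander: steel tea pot, 116 mm body, about 190 mm over spout and handle, 86 mm high; origin: centre of its underside.
- round_tin: Bystander: round aluminium tin with red lid, 75 mm across, 80 mm high; origin: centre of its underside.
- spoon: Bystander: white plastic spoon, 170 mm, lying along its x; origin on its underside.
Things that resemble listed ones, but are neither listed nor needed, are in the scene too. Of the things that look like the wedge, the middle-sized one is meant.

How it is judged:
On the way, in this order (a step that is already met when the one before it is completed fails the run):
1. one side of the lid has been raised 3 mm (z of any of lid_left, lid_right in the frame of tin above 0.1 m), for 0.1 s.
2. both sides of the lid are up at least 10 mm (z of each of lid_left, lid_right in the frame of tin above 0.107 m), for 0.2 s.
At the end, for the whole second after the job is handed in: Both sides of the lid are up at least 10 mm from fully shut and the lid is level to within 5 mm from side to side (tilt under 0.0397 rad); the wedge lies flat and still on the shelf, its middle more than 150 mm from the caddy's middle, touching neither caddy nor lid (all of step 2 and angle between lid's own z axis and vertical below 0.0397 rad and height (world z) of wedge below 0.008 m and angle between wedge's own z axis and vertical below 0.1 rad and horizontal distance between wedge and tin above 0.15 m and linear speed of wedge below 0.02 m/s and contact force between wedge and lid below 0.1 N and contact force between wedge and tin below 0.1 N).
It fails at once if one side of the lid gets more than 8 mm ahead of the other (tilt over 0.0635 rad) (angle between lid's own z axis and vertical above 0.0635 rad).
It fails at once if the gripper or arm touches the lid with more than 1.5 N (contact force between any of the fingers, the arm and lid above 1.5 N).
It fails at once if the sugar bowl, tea pot, round tin or spoon is moved more than 25 mm (distance of any of sugar_bowl, tea_pot, round_tin, spoon from where it was at the start of the episode above 0.025 m).
It also fails if it takes over 67 s, if anything falls off the work surface, if the arm or the gripper's body presses on something with over 40 N, if the wrist force passes 120 N, or if a joint passes its speed limit or range.

### The arm

A 6-joint arm with a two-finger parallel gripper is mounted at the origin on the work surface. World frame = base frame: x ahead of the robot, y to its left, z up, the work surface at z = 0. Lengths are in m, angles in rad, forces in N, time in s.
With the tool pointing down it reaches from about 0.35 to 0.85 m from the base axis. Payload 8.1 kg.
Tool frame: the origin (TCP) lies on the centre line of the jaws, within the pads' length; the fingertips stand robot.tip_extent ahead of it and the grasp point (between the pads) lies 11 mm behind it (robot.tip_extent is the distance from the TCP to the fingertips, in m); y points along the fingers, z is the direction in which the jaws open and shut, and the axes are right-handed (so a half turn about y gives the same grasp; the last joint's range is limited). The gripper opens to 93 mm and grips with 3 to 60 N. Pads are 15 mm wide; open, the fingers measure 128 mm over their backs; the gripper's body (75 mm by 188 mm) begins 65 mm behind the grasp point.
Start: joints at [-1.346, 0.13, 1.488, -0, 1.523, -0.085], TCP at [0.183, -0.571, 0.205] pointing down, gripper open.
Joint ranges: [-2.96, 2.96], [-0.89, 2.26], [0.02, 2.5], [-1.34, 4.48], [0, 2.73], [-2.66, 2.66]. Speed limits (rad/s): [2.39, 2.39, 2.79, 3.14, 3.14, 3.14].

### API

Orientations are given as a rotation vector (axis times angle).
In Python, from plant import monitor, optics, robot gives the robot as it stands.
- The arm moves only by the shell command python3 -m inch 'ROWS' [OPENING] [FORCE]. ROWS is JSON, a list that holds one entry, the list of rows, each a list of 6 numbers: the shift along the tool's x, y, z in mm, then the turn, a rotation vector about the tool's x, y, z in rad. A call has 1 to 8 rows; each row shifts and turns the commanded pose from where the row before left it, along the tool's axes as they then stand; what a row does not reach is not made up. A row lasts 1/8 s, in which the tool goes at most 62.5 mm and 10.7 degrees, less where a joint would pass 70% of its speed; a pose out of reach is approached as far as the arm can. A call is refused whole if a number of a shift passes 62.5 or a number of a turn 0.188, either way. A call with a gripper value outside its range is refused whole. OPENING is the finger opening in mm, from 0 to 93, set as the call begins (- or left out, the last holds). The fingers move at their own pace and stop on an object; FORCE is the grip in N (left out, the last holds). Time passes only in rows, so rows that do not move let the fingers close. It gives the time, the measured TCP pose, the force and the opening at its end, in the units of the state.
- monitor.read_state(): the state, without advancing time (a new reading comes with each control period).
- optics.read_camera(name): name is "side" or "top"; returns a dict with "image" (384x512x3 uint8, blue, green, red), "fx", "fy", "cx", "cy" (pixels), "k1" (the pictures are not rectified: a ray, as slopes to the right and down, at radius r is drawn at 1 + k1 r^2 times it, then the intrinsics apply), "rvec" (rotation vector, rad) and "tvec" (3), from world to camera coordinates, as OpenCV has them. Camera axes: x right, y down, z forward; pixel columns grow to the right and rows downward; lengths in m; the calibration is good to about 2 mm. A picture is of the moment at which its call begins. There is no depth.
- robot.close_job(): hands the job in, once; it reports no verdict.
The state is a dict: "t": time; "q": joint angles; "dq": joint speeds; "joint_torque": joint torques, N m; "tool_pos": TCP position; "orientation": TCP orientation; "force": force on the tool from outside, world axes, zero at the start; "wrist_torque": the same for the moment, N m; "opening": finger opening in m.
Only numpy, scipy, OpenCV 4.12 (cv2) and the standard library are available. Lean on these libraries where they do the work, as an engineer would, in place of code of your own. Each camera call takes 0.05 s, during which the arm holds its last target.

## Working session

There is one attempt and no reset: what is moved stays moved. The work goes in short steps, Python scripts to look and compute and a shell command to move; the robot and the scene stay as the last step left them, time stands still between calls to the robot, and variables do not carry over. Pictures are saved under pics/ and viewed, and the job is handed in when it is done.

```bash
ls; mkdir -p pics; python3 - <<'E'
from plant import monitor, optics, robot
import cv2
s=monitor.read_state()
for k,v in s.items(): print(k,v)
print(robot.tip_extent)
for n in("side","top"):
    c=optics.read_camera(n); cv2.imwrite(f"pics/{n}0.png",c["image"])
    print(n,{k:v for k,v in c.items() if k!="image"})
E
```

```text
pics
t 0.0
q [-1.34636557e+00  1.31161425e-01  1.48924075e+00  1.69734079e-05
  1.52298852e+00 -8.53715976e-02]
dq [ 2.00630475e-03 -7.89439144e-05 -2.73378062e-04  2.22413931e-04
  3.30473687e-04 -5.32583431e-04]
joint_torque [ 7.86530236e-04 -5.59852159e+01 -4.91748583e+01  7.65565876e-02
  3.52286675e-02 -1.46019029e-04]
tool_pos [ 0.18283776 -0.57086011  0.20380846]
orientation [-0.32091204  2.0562772  -2.0525451 ]
force [ 0.76916415  0.75618556 -0.24054165]
wrist_torque [ 0.0056171  -0.01636615 -0.01948762]
opening 0.09321222183414968
0.008
side {'fx': 489.6615897403166, 'fy': 489.6615897403166, 'cx': 258.69729778084036, 'cy': 196.45235963745446, 'k1': -0.06861349476065977, 'rvec': array([ 0.74357117, -2.38410908,  1.32842654]), 'tvec': array([0.43867114, 0.21386507, 0.86749732])}
top {'fx': 384.2626785275827, 'fy': 384.2626785275827, 'cx': 255.96050856371878, 'cy': 194.01592944382742, 'k1': -0.03344790939628202, 'rvec': array([ 2.20913967, -2.1928407 ,  0.08644941]), 'tvec': array([-0.01320188,  0.525354  ,  1.09168446])}
```

View pics/side0.png

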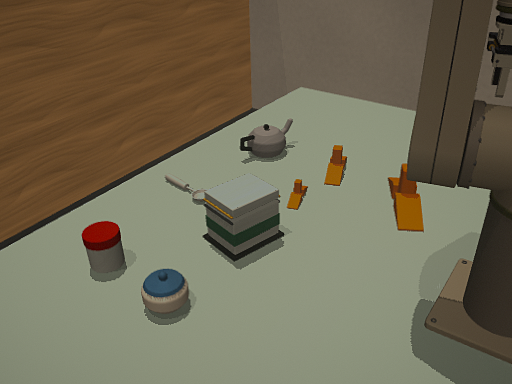

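View pics/top0.png

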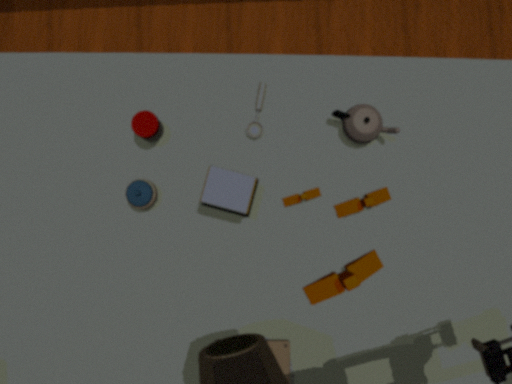

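```bash
cat > h.py <<'E'
from plant import monitor, optics, robot
import cv2, numpy as np
def cam(n):
    c=optics.read_camera(n); c['R']=cv2.Rodrigues(c['rvec'])[0]
    c['K']=np.array([[c['fx'],0,c['cx']],[0,c['fy'],c['cy']],[0,0,1.]]); c['D']=np.array([c['k1'],0,0,0,0]);return c
def ray(c,px,z):
    u=cv2.undistortPoints(np.array(px,float).reshape(-1,1,2),c['K'],c['D']).reshape(-1,2)
    d=np.c_[u,np.ones(len(u))]@c['R']; o=-c['R'].T@c['tvec']
    return o+d*((z-o[2])/d[:,2])[:,None]
def proj(c,P):
    return cv2.projectPoints(np.array(P,float).reshape(-1,3),c['rvec'],c['tvec'],c['K'],c['D'])[0].reshape(-1,2)
def save(c,name,box=None,s=1):
    im=c['image']
    if box: im=im[box[1]:box[3],box[0]:box[2]]
    cv2.imwrite('pics/'+name,cv2.resize(im,None,fx=s,fy=s,interpolation=cv2.INTER_CUBIC))
def orange(c):
    h=cv2.cvtColor(c['image'],cv2.COLOR_BGR2HSV)
    return cv2.inRange(h,(8,170,60),(24,255,255))
E
python3 - <<'E'
from h import *
t=cam('top'); s=cam('side')
save(t,'t1.png',(185,150,405,315),3.5); save(s,'s1.png',(190,130,360,260),4.5)
for c in(t,s):
    cn,_=cv2.findContours(orange(c),cv2.RETR_EXTERNAL,cv2.CHAIN_APPROX_NONE)
    for k in cn:
        if cv2.contourArea(k)<40: continue
        r=cv2.minAreaRect(k); print(cv2.contourArea(k),r)
        if c is t:
            b=cv2.boxPoints(r); print(ray(c,b,0.003).round(4).tolist())
E
```

```text
1366.5 ((343.93121337890625, 279.2293701171875), (23.23089027404785, 79.98741149902344), 61.69924545288086)
[[0.2556, -0.1478, 0.003], [0.3651, -0.3542, 0.003], [0.3059, -0.3862, 0.003], [0.1971, -0.1798, 0.003]]
283.0 ((348.75, 207.25001525878906), (12.332881927490234, 25.930675506591797), 71.56504821777344)
[[0.4944, -0.2396, 0.003], [0.5189, -0.3125, 0.003], [0.4847, -0.3237, 0.003], [0.4603, -0.2509, 0.003]]
219.5 ((301.240234375, 196.76870727539062), (7.695494651794434, 36.031620025634766), 72.6459732055664)
[[0.5138, -0.0882, 0.003], [0.5461, -0.1891, 0.003], [0.5246, -0.1958, 0.003], [0.4924, -0.095, 0.003]]
267.0 ((375.96551513671875, 197.41378784179688), (12.255891799926758, 25.997346878051758), 68.19859313964844)
[[0.5212, -0.32, 0.003], [0.5503, -0.3922, 0.003], [0.5168, -0.4054, 0.003], [0.4879, -0.3331, 0.003]]
25281.5 ((255.5, 29.0), (58.0, 511.0), 90.0)
[[1.1106, 0.7724, 0.003], [1.1399, -0.8025, 0.003], [0.9521, -0.7923, 0.003], [0.9283, 0.7603, 0.003]]
43.5 ((217.73399353027344, 208.16201782226562), (34.6585578918457, 2.2135941982269287), 34.695152282714844)
281.5 ((297.39599609375, 194.42799377441406), (13.479999542236328, 29.959999084472656), 16.260204315185547)
1351.0 ((405.9012145996094, 198.19586181640625), (68.61499786376953, 27.36133575439453), 78.90628051757812)
506.5 ((335.9705810546875, 165.11764526367188), (16.00735092163086, 40.503448486328125), 14.03624439239502)
```

```bash
sleep 1
```

```text
(no output)
```

View pics/t1.png

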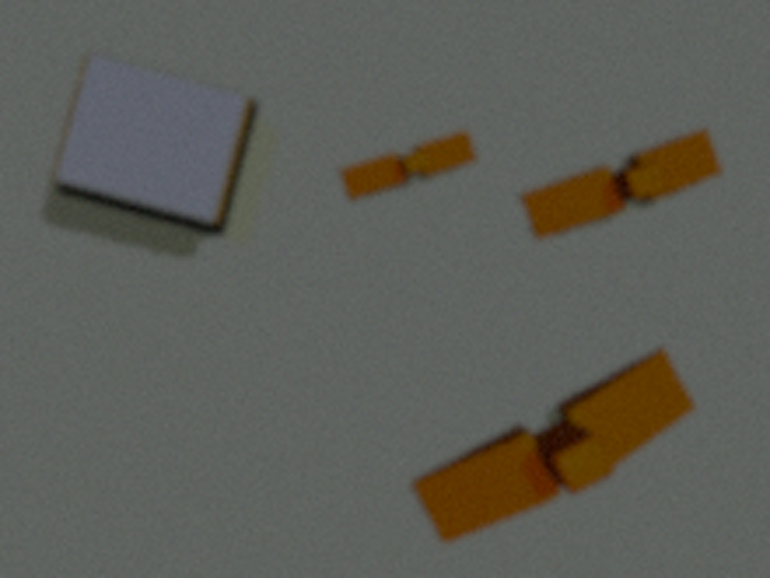

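View pics/s1.png

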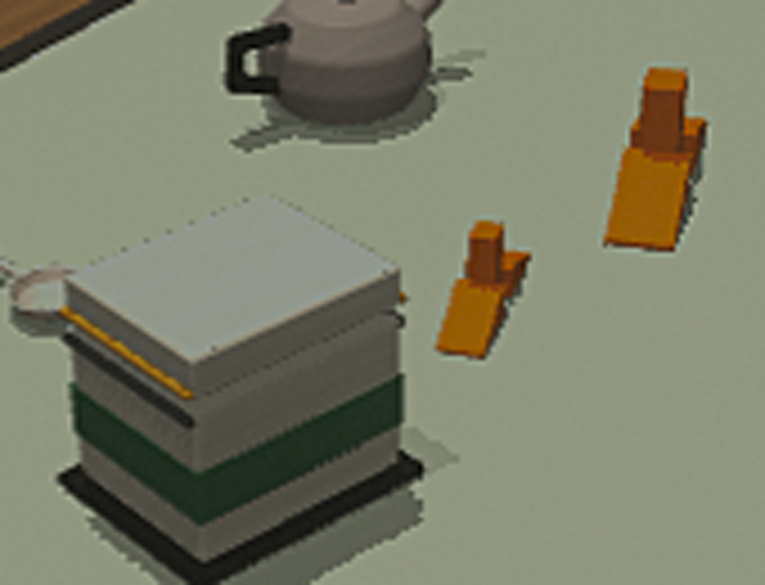

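The candidates are small at top (301,197), middle at (362,203) and large at (343,278). They measure about 107, 168 and 233 mm long. I choose the middle one, and the crops confirm it, with its upright handle visible in the side view at (336,165). The caddy's brass beads face the picture's left and right (world ±y).

```bash
python3 - <<'E'
from h import *
t=cam('top'); s=cam('side')
m=orange(t); m2=np.zeros_like(m); m2[180:225,328:396]=m[180:225,328:396]
p=cv2.findNonZero(m2); r=cv2.minAreaRect(p); b=cv2.boxPoints(r)
w=ray(t,b,0.002); print('wedge box',w.round(4).tolist(),'c',w.mean(0).round(4))
# via tip edges
e=sorted([(np.linalg.norm(w[i]-w[(i+1)%4]),i) for i in range(4)]); print([round(x[0],4) for x in e])
i=e[-1][1]; v=w[(i+1)%4]-w[i]; v*=np.sign(v[1]); print('yaw of wedge y',np.degrees(np.arctan2(-v[0],v[1])))
g=t['image'].astype(int)
h=cv2.cvtColor(t['image'],cv2.COLOR_BGR2HSV)
print(t['image'][190,230],t['image'][190,280],t['image'][170,190])
d=t['image'][:,:,0].astype(int)-t['image'][:,:,1]
lm=((d>8)).astype(np.uint8)*255; lm[:155]=0;lm[225:]=0;lm[:,:190]=0;lm[:,270:]=0
lm=cv2.morphologyEx(lm,cv2.MORPH_OPEN,np.ones((3,3)))
k=max(cv2.findContours(lm,0,1)[0],key=cv2.contourArea)
r=cv2.minAreaRect(k);b=cv2.boxPoints(r);w=ray(t,b,0.1195);print(r,'\nlid',w.round(4).tolist(),w.mean(0).round(4))
for i in range(2):
    v=w[i+1]-w[i];print(np.linalg.norm(v),np.degrees(np.arctan2(v[1],v[0])))
# holder outline side: dark mask
for n,px,z in(('bowl',(141,194),.07),('pot',(363,122),.08),('rt',(145,124),.08)):print(n,ray(t,[px],z).round(3))
# side view lid top corners (px typed from crop)
f=lambda x,y:(190+x/4.5,130+y/4.5)
c=ray(s,[f(65,287),f(270,197),f(400,268),f(193,360)],.1195);print('side lid',c.round(4).tolist(),c.mean(0).round(4))
c=ray(s,[f(605,243),f(672,249)],.002);print('side near tip',c.round(4).tolist())
E
```

```text
wedge box [[0.4935, -0.2395, 0.002], [0.5492, -0.3929, 0.002], [0.5143, -0.4052, 0.002], [0.459, -0.2519, 0.002]] c [ 0.504  -0.3224  0.002 ]
[np.float64(0.0366), np.float64(0.0369), np.float64(0.1629), np.float64(0.1632)]
yaw of wedge y 19.96556718026947
[110  99  93] [ 97 102  96] [96 99 96]
((227.7576904296875, 188.88845825195312), (43.32666015625, 35.17002487182617), 15.255120277404785) 
lid [[0.5022, 0.1325, 0.1195], [0.5912, 0.1096, 0.1195], [0.5622, 0.0, 0.1195], [0.4733, 0.0235, 0.1195]] [0.5322 0.0664 0.1195]
0.09193428227985875 -14.377040658177565
0.11340186564434206 -104.82702995232579
bowl [[0.52  0.306 0.07 ]]
pot [[ 0.724 -0.303  0.08 ]]
rt [[0.711 0.297 0.08 ]]
side lid [[0.5883, 0.1193, 0.1195], [0.5599, -0.0025, 0.1195], [0.4688, 0.0197, 0.1195], [0.5009, 0.1355, 0.1195]] [0.5295 0.068  0.1195]
side near tip [[0.4937, -0.236, 0.002], [0.4581, -0.2512, 0.002]]
```

```bash
python3 - <<'E'
from h import *
t=cam('top'); s=cam('side')
im=cv2.GaussianBlur(t['image'].astype(np.float32),(0,0),0.7)
d=im[:,:,0]-im[:,:,1]
lm=((d>3)).astype(np.uint8)*255; lm[:155]=0;lm[225:]=0;lm[:,:190]=0;lm[:,270:]=0
k=max(cv2.findContours(lm,0,1)[0],key=cv2.contourArea)
r=cv2.minAreaRect(k);b=cv2.boxPoints(r);w=ray(t,b,0.1195);print(r,'\nlid',w.round(4).tolist(),w.mean(0).round(4))
for i in range(2):
    v=w[i+1]-w[i];print(np.linalg.norm(v),np.degrees(np.arctan2(v[1],v[0])))
# candidate overlay of corners for check
cen=np.array([.5315,.0665]);a=np.radians(-14.5);R=np.array([[np.cos(a),-np.sin(a)],[np.sin(a),np.cos(a)]])
def box(hx,hy,z):return np.c_[(R@np.array([[hx,hy],[-hx,hy],[-hx,-hy],[hx,-hy]]).T).T+cen,np.full(4,z)]
for c,n,bx,sc in((t,'t2.png',(190,150,270,225),7),(s,'s2.png',(190,165,300,265),6)):
    I=cv2.resize(c['image'],None,fx=sc,fy=sc,interpolation=cv2.INTER_CUBIC)
    for q in(box(.05,.063,.1195),box(.058,.071,.0)):
        P=((proj(c,q)+.5)*sc).astype(int); cv2.polylines(I,[P.reshape(-1,1,2)],True,(0,0,255),1)
    cv2.imwrite('pics/'+n,I[bx[1]*sc:bx[3]*sc,bx[0]*sc:bx[2]*sc])
E
```

```text
((227.67872619628906, 188.75338745117188), (45.21451187133789, 37.24256134033203), 15.708637237548828) 
lid [[0.5011, 0.136, 0.1195], [0.5952, 0.1111, 0.1195], [0.564, -0.0031, 0.1195], [0.4701, 0.0225, 0.1195]] [0.5326 0.0666 0.1195]
0.09735720354470802 -14.820084625268358
0.1183714257871991 -105.2828253222456
```

```bash
sleep 1
```

```text
(no output)
```

View pics/t2.png

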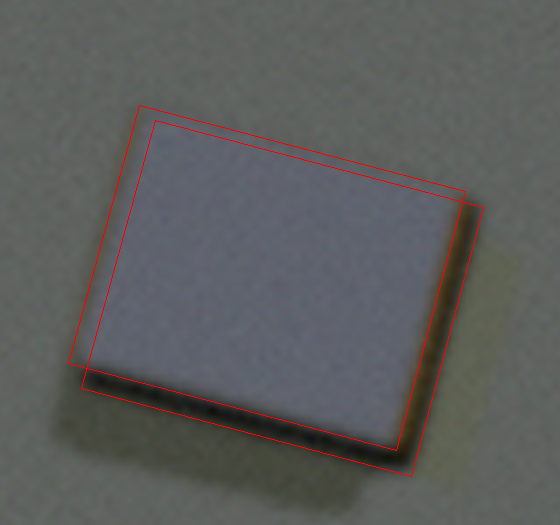

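View pics/s2.png

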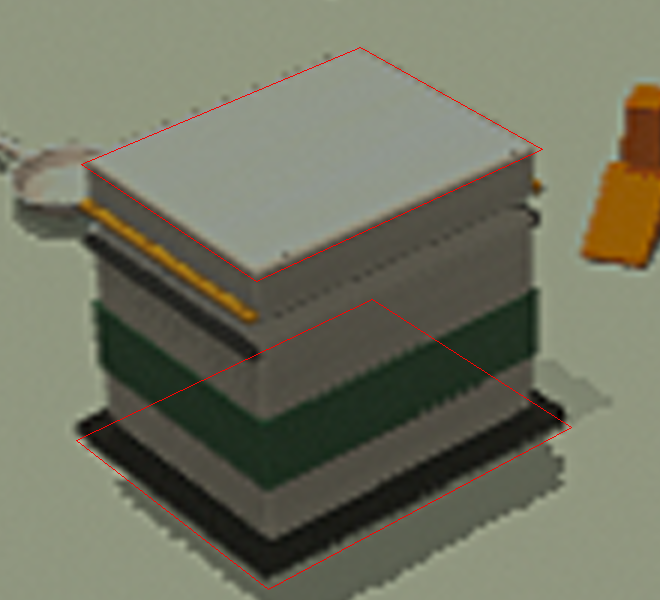

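```bash
cat >> h.py <<'E'
def tool():
    s=monitor.read_state(); R=cv2.Rodrigues(np.array(s['orientation']))[0]; return s,np.array(s['tool_pos']),R
def togo(p,yaw):
    """shift (tool axes, mm) to p, and turn about tool y (pointing down) so tool z lies along the line at world yaw (deg, of a y axis)"""
    s,q,R=tool(); a=np.radians(yaw)
    zc=np.array([-np.sin(a),np.cos(a),0]); z0=R[:,2]
    if z0@zc<0: zc=-zc
    Rt=np.c_[np.cross([0,0,-1],zc),[0,0,-1],zc]
    rv=cv2.Rodrigues(R.T@Rt)[0].ravel()
    print('pos',q.round(4),'tool shift mm',(R.T@(np.array(p)-q)*1000).round(1),'turn',rv.round(3),'shift in target axes',(Rt.T@(np.array(p)-q)*1000).round(1),'F',np.round(s['force'],1),'t',round(s['t'],2),'open',round(s['opening'],4),'q',np.round(s['q'],2))
E
python3 - <<'E'
from h import *
s,q,R=tool();print(R.round(3))
togo([.504,-.3225,.13],20)
E
```

```text
[[-0.952 -0.     0.305]
 [-0.305  0.    -0.952]
 [-0.    -1.    -0.   ]]
pos [ 0.1829 -0.5714  0.2047] tool shift mm [-381.7   74.7 -139.1] turn [ 0.    -0.039 -0.   ] shift in target axes [-386.8   74.7 -124. ] F [-0.1 -0.2  0. ] t 0.4 open 0.0929 q [-1.35  0.13  1.49  0.    1.52 -0.09]
```

```bash
python3 -m inch '[[[-20,0,-6,0,-0.039,0],[-45,0,-15,0,0,0],[-55,0,-18,0,0,0],[-55,0,-18,0,0,0],[-55,0,-18,0,0,0],[-55,0,-18,0,0,0],[-50,0,-16,0,0,0],[-30,0,-10,0,0,0]]]' 93; python3 -c "
from h import *
togo([.504,-.3225,.13],20)"
```

```text
t: 1.4
tool_pos: [0.4881, -0.3323, 0.205]
orientation: [-0.361, 2.029, -2.029]
force: [0.9, -0.6, -0.7]
opening: 0.0931
pos [ 0.4881 -0.3323  0.205 ] tool shift mm [-18.2  75.   -3.7] turn [ 0.     0.004 -0.001] shift in target axes [-18.2  75.   -3.7] F [ 0.9 -0.6 -0.7] t 1.4 open 0.0931 q [-0.68  0.1   1.52  0.    1.52  0.53]
```

```bash
python3 -m inch '[[[-15,30,-4,0,0,0],[0,45,0,0,0,0],[0,0,0,0,0,0],[0,0,0,0,0,0]]]' ; python3 -c "
from h import *
togo([.504,-.3225,.040],20)
t=cam('top');s=cam('side');save(t,'t3.png',(290,140,430,270),4);save(s,'s3.png',(260,60,420,220),4)"
```

```text
t: 1.9
tool_pos: [0.4991, -0.3266, 0.1315]
orientation: [-0.358, 2.03, -2.032]
force: [0.3, 0.8, 0.4]
opening: 0.0931
pos [ 0.4991 -0.3266  0.1315] tool shift mm [-5.9 91.5 -2.2] turn [-0.001  0.    -0.001] shift in target axes [-6.  91.5 -2.2] F [0.3 0.8 0.4] t 1.9 open 0.0931 q [-0.67  0.16  1.59  0.    1.39  0.56]
```

```bash
sleep 1
```

```text
(no output)
```

View pics/t3.png

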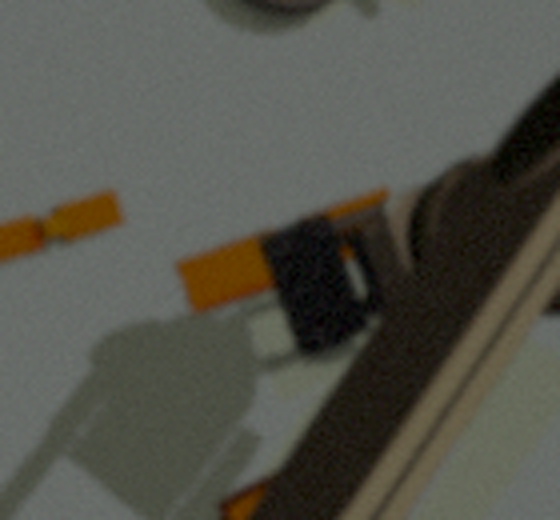

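View pics/s3.png

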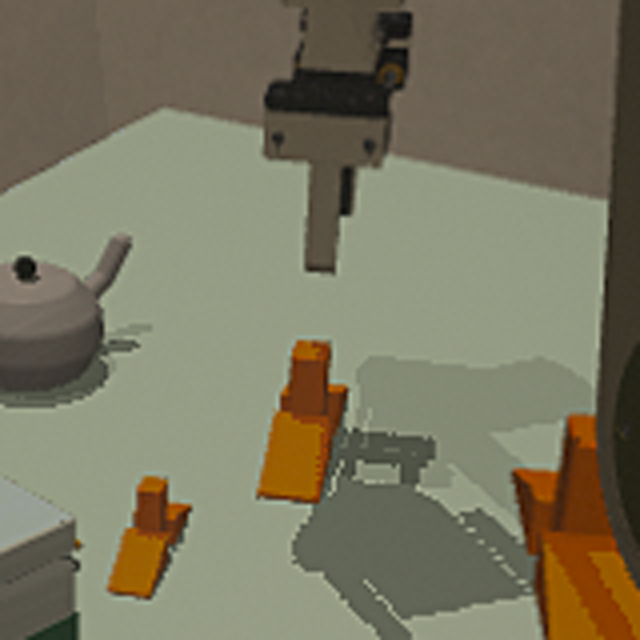

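The fingers straddle the handle (crop (310,360) in the side view), and the wedge is lined up with the gripper. Next I descend and grip.

```bash
python3 -m inch '[[[-6,30,-2,0,0,0],[0,40,0,0,0,0],[0,21,0,0,0,0],[0,0,0,0,0,0],[0,0,0,0,0,0]]]' ; python3 -c "
from h import *
togo([.504,-.3225,.040],20)"
python3 -m inch '[[[0,0,0,0,0,0],[0,0,0,0,0,0],[0,0,0,0,0,0],[0,0,0,0,0,0],[0,0,0,0,0,0],[0,0,0,0,0,0]]]' 15 50
```

```text
t: 2.62
tool_pos: [0.5045, -0.3237, 0.0409]
orientation: [-0.356, 2.029, -2.033]
force: [0.4, 0.1, 1.0]
opening: 0.0928
pos [ 0.5045 -0.3237  0.0409] tool shift mm [ 0.1  0.8 -1.3] turn [-0.002 -0.    -0.001] shift in target axes [ 0.1  0.9 -1.3] F [0.4 0.1 1. ] t 2.62 open 0.0928 q [-0.66  0.26  1.65  0.    1.23  0.57]
t: 3.38
tool_pos: [0.5034, -0.3227, 0.0388]
orientation: [-0.358, 2.032, -2.032]
force: [0.1, -0.5, -0.2]
opening: 0.0379
```

```bash

python3 -m inch '[[[0,0,0,0,0,0],[0,0,0,0,0,0],[0,0,0,0,0,0]]]' 15 50;python3 -c "
from h import *
togo([.504,-.3225,.040],20);s=monitor.read_state();print(s['wrist_torque'])"
```

```text
t: 3.75
tool_pos: [0.5034, -0.3227, 0.0388]
orientation: [-0.358, 2.032, -2.032]
force: [0.3, -0.6, -0.5]
opening: 0.0277
pos [ 0.5034 -0.3227  0.0388] tool shift mm [-0.6 -1.2 -0. ] turn [ 0. -0.  0.] shift in target axes [-0.6 -1.2 -0. ] F [ 0.3 -0.6 -0.5] t 3.75 open 0.0277 q [-0.66  0.26  1.65 -0.    1.23  0.57]
[-0.05579489  0.00907106 -0.00659373]
```

```bash

python3 -m inch '[[[0,-20,0,0,0,0],[0,-40,0,0,0,0],[0,-40,0,0,0,0],[0,-10,0,0,0,0],[0,0,0,0,0,0]]]';python3 -c "
from h import *
C=np.array([.5315,.067]);a=np.radians(14.7);u=np.array([np.sin(a),np.cos(a)])
togo([*(C-.165*u),.1305],-14.7)"
```

```text
t: 4.38
tool_pos: [0.5038, -0.323, 0.1495]
orientation: [-0.357, 2.03, -2.033]
force: [-0.9, -0.2, -1.7]
opening: 0.0275
pos [ 0.5038 -0.323   0.1495] tool shift mm [ -65.4   18.8 -221.4] turn [-0.001  0.605 -0.001] shift in target axes [  72.2   19.  -219.2] F [-0.9 -0.2 -1.7] t 4.38 open 0.0275 q [-0.66  0.16  1.56  0.    1.42  0.57]
```

```bash

python3 -m inch '[[[0,0,0,0,0.15,0],[0,0,0,0,0.15,0],[0,0,0,0,0.15,0],[0,0,0,0,0.155,0],[12,0,-36,0,0,0],[15,0,-46,0,0,0],[15,0,-46,0,0,0],[15,0,-46,0,0,0]]]';python3 -c "
from h import *
C=np.array([.5315,.067]);a=np.radians(14.7);u=np.array([np.sin(a),np.cos(a)])
togo([*(C-.165*u),.1305],-14.7)"
```

```text
t: 5.38
tool_pos: [0.4906, -0.1379, 0.1462]
orientation: [-0.265, -2.084, 2.082]
force: [0.9, 0.5, -0.7]
opening: 0.0277
pos [ 0.4906 -0.1379  0.1462] tool shift mm [ 12.4  15.7 -43.6] turn [0.001 0.    0.004] shift in target axes [ 12.5  15.7 -43.6] F [ 0.9  0.5 -0.7] t 5.38 open 0.0277 q [-0.37 -0.08  1.81  0.    1.42  1.45]
```

```bash

python3 -m inch '[[[8,6,-20,0,0,0],[3,6,-12,0,0,0],[0,0,0,0,0,0],[0,0,0,0,0,0],[0,0,0,0,0,0]]]';python3 -c "
from h import *
C=np.array([.5315,.067]);a=np.radians(14.7);u=np.array([np.sin(a),np.cos(a)])
togo([*(C-.165*u),.1305],-14.7)
t=cam('top');s=cam('side');save(t,'t4.png',(180,140,330,260),4.5);save(s,'s4.png',(180,90,340,250),3.7)"
```

```text
t: 6.0
tool_pos: [0.4901, -0.1071, 0.137]
orientation: [-0.27, -2.084, 2.085]
force: [-0.4, -0.6, -1.0]
opening: 0.0277
pos [ 0.4901 -0.1071  0.137 ] tool shift mm [  4.1   6.5 -13.9] turn [-0.    -0.001 -0.   ] shift in target axes [  4.1   6.5 -13.9] F [-0.4 -0.6 -1. ] t 6.0 open 0.0277 q [-0.32 -0.1   1.84 -0.    1.39  1.51]
```

```bash
sleep 1
```

```text
(no output)
```

View pics/t4.png

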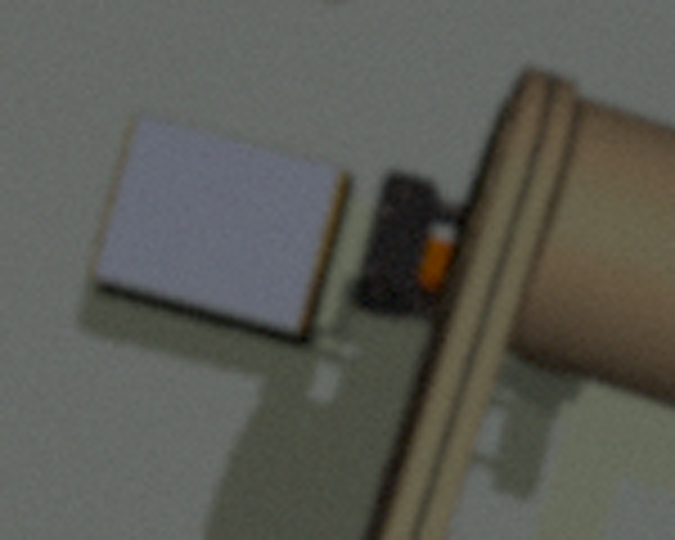

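View pics/s4.png

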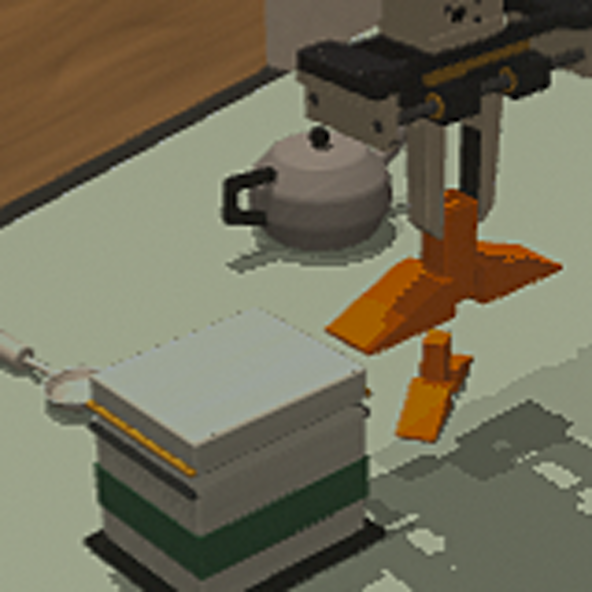

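```bash
cat >> h.py <<'E'
def tf():
    C=np.array([.5315,.067]);a=np.radians(14.7);u=np.array([np.sin(a),np.cos(a)]);v=np.array([u[1],-u[0]])
    s,q,R=tool(); y=(q[:2]-C)@u*1000; f=np.array(s['force'])
    print('tin x %.1f y %.1f under z %.1f d %.1f | F in %.1f lat %.1f z %.1f t %.2f'%((q[:2]-C)@v*1000,y,q[2]*1000-38.8,147-abs(y),f[:2]@u,f[:2]@v,f[2],s['t']),'tilt',(R[:,1]).round(3))
E
python3 -m inch '[[[4,7,0,0,0,0],[0,0,-12,0,0,0],[0,0,-14,0,0,0],[0,0,0,0,0,0],[0,0,0,0,0,0]]]';python3 -c "
from h import *
tf();s=cam('side');save(s,'s5.png',(180,110,300,230),5)"
```

```text
t: 6.72
tool_pos: [0.4928, -0.0797, 0.13]
orientation: [-0.268, -2.085, 2.086]
force: [-0.6, 0.0, -1.5]
opening: 0.0273
tin x -0.2 y -151.8 under z 91.2 d -4.8 | F in -0.1 lat -0.6 z -1.5 t 6.72 tilt [ 0. -0. -1.]
```

```bash
sleep 1
```

```text
(no output)
```

View pics/s5.png

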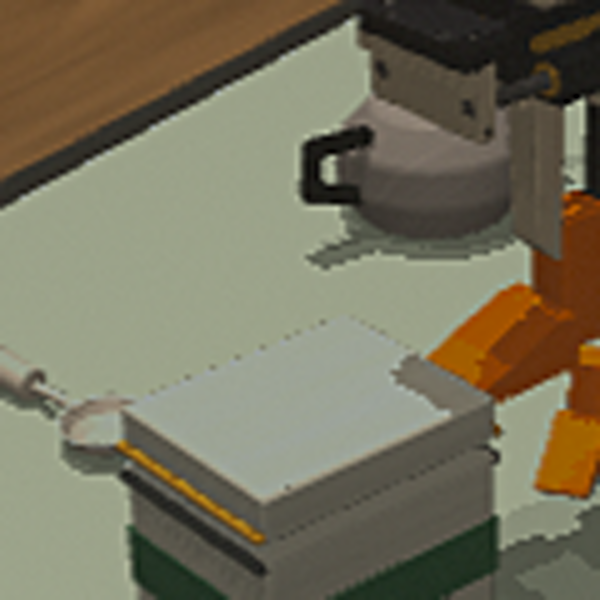

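Nothing touches yet and the wedge is level. I'll ease it in.

```bash

python3 -m inch '[[[0,0,-6,0,0,0],[0,0,-6,0,0,0],[0,0,0,0,0,0],[0,0,0,0,0,0]]]';python3 -c "
from h import *
tf()"
python3 -m inch '[[[0,0,-3,0,0,0],[0,0,-3,0,0,0],[0,0,0,0,0,0],[0,0,0,0,0,0]]]';python3 -c "
from h import *
tf()"
```

```text
t: 7.28
tool_pos: [0.4956, -0.0684, 0.1298]
orientation: [-0.268, -2.085, 2.085]
force: [0.3, -0.0, -1.8]
opening: 0.0276
tin x -0.3 y -140.0 under z 91.0 d 7.0 | F in 0.0 lat 0.3 z -1.8 t 7.28 tilt [-0. -0. -1.]
t: 7.78
tool_pos: [0.4966, -0.0631, 0.1293]
orientation: [-0.267, -2.083, 2.085]
force: [-1.7, -4.5, -5.6]
opening: 0.0273
tin x -0.7 y -134.7 under z 90.5 d 12.3 | F in -4.7 lat -0.5 z -5.6 t 7.78 tilt [-0.001 -0.001 -1.   ]
```

```bash

python3 -m inch '[[[0,0,-3,0,0,0],[0,0,-3,0,0,0],[0,0,-3,0,0,0],[0,0,-2,0,0,0],[0,0,0,0,0,0],[0,0,0,0,0,0]]]';python3 -c "
from h import *
tf();s=cam('side');save(s,'s6.png',(180,110,300,230),5);t=cam('top');save(t,'t6.png',(190,140,290,230),6)"
```

```text
t: 8.52
tool_pos: [0.4996, -0.0521, 0.1295]
orientation: [-0.268, -2.084, 2.085]
force: [-0.7, -4.0, -5.3]
opening: 0.0274
tin x -0.7 y -123.3 under z 90.7 d 23.7 | F in -4.1 lat 0.3 z -5.3 t 8.53 tilt [-0.001 -0.    -1.   ]
```

```bash
sleep 1
```

```text
(no output)
```

View pics/s6.png

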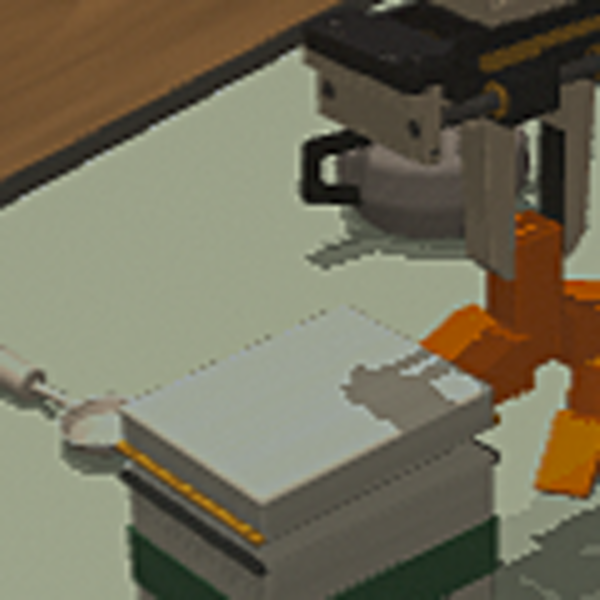

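```bash
python3 - <<'E'
from h import *
s=cam('side')
C=np.array([.5315,.067]);a=np.radians(14.7);u=np.array([np.sin(a),np.cos(a)]);v=np.array([u[1],-u[0]])
for nm,p in(('R',C-.05*v-.063*u),('L',C-.05*v+.063*u)):
    for z in(.119,.124,.129):print(nm,z,proj(s,[[*p,z]]).round(2))
save(s,'s7.png',(222,170,292,230),10)
E
```

```text
R 0.119 [[279.77 189.79]]
R 0.124 [[279.78 187.73]]
R 0.129 [[279.79 185.66]]
L 0.119 [[232.   211.69]]
L 0.124 [[231.88 209.54]]
L 0.129 [[231.76 207.39]]
```

```bash
sleep 1; python3 -c "
import cv2,numpy as np
a=cv2.resize(cv2.imread('pics/side0.png')[160:235,222:292],None,fx=5.5,fy=5.5,interpolation=2)
b=cv2.resize(cv2.imread('pics/s6.png')[250:600,210:560],(385,385),interpolation=2)
cv2.imwrite('pics/cmp.png',np.hstack([a[11*5:385+11*5][:357],b[:357]]))"
```

```text
(no output)
```

View pics/s7.png

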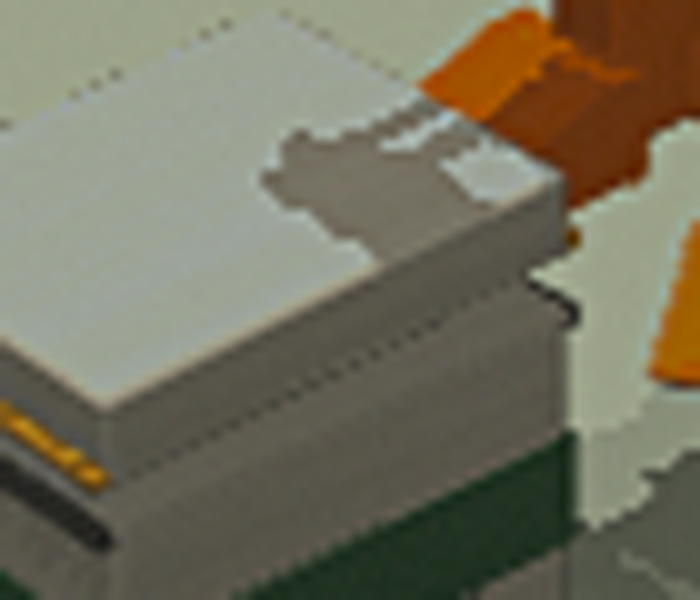

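Right corner moved up about 2.5 px, so that side has risen roughly 5 to 6 mm. I'll withdraw and go over to the left side.

```bash

python3 -m inch '[[[0,0,8,0,0,0],[0,0,14,0,0,0],[0,0,14,0,0,0],[0,-10,4,0,0,0],[0,-25,0,0,0,0],[0,-30,0,0,0,0],[0,0,0,0,0,0]]]';python3 -c "
from h import *
tf()"
```

```text
t: 9.55
tool_pos: [0.4918, -0.0914, 0.1984]
orientation: [-0.276, -2.087, 2.088]
force: [0.9, 0.4, -1.6]
opening: 0.0274
tin x 1.8 y -163.3 under z 159.6 d -16.3 | F in 0.6 lat 0.8 z -1.6 t 9.55 tilt [ 0.006 -0.001 -1.   ]
```

```bash

python3 -m inch '[[[0,0,-25,0,0,0],[0,0,-45,0,0,0],[0,0,-50,0,0,0],[0,0,-50,0,0,0],[0,0,-50,0,0,0],[0,0,-50,0,0,0],[0,0,-40,0,0,0],[0,0,-20,0,0,0]]]';python3 -c "
from h import *
tf();togo([.5315,.067,.1],-14.7)"
```

```text
t: 10.55
tool_pos: [0.5729, 0.2304, 0.1932]
orientation: [-0.265, -2.085, 2.086]
force: [0.4, -0.2, -1.8]
opening: 0.0276
tin x -1.4 y 168.5 under z 154.4 d -21.5 | F in -0.1 lat 0.4 z -1.8 t 10.55 tilt [-0.002 -0.    -1.   ]
pos [0.5729 0.2304 0.1932] tool shift mm [ -1.2  93.4 168.5] turn [-0.001  0.002  0.002] shift in target axes [ -1.4  93.2 168.5] F [ 0.4 -0.2 -1.8] t 10.55 open 0.0276 q [0.3  0.18 1.45 0.   1.51 2.12]
```

```bash

python3 -m inch '[[[0,0,0,0,0,0],[0,0,0,0,0,0]]]';python3 -c "
from h import *
tf();togo([.5315,.067,.1],-14.7)
s=cam('side');save(s,'s8.png',(100,50,300,250),3)"
```

```text
t: 10.8
tool_pos: [0.5732, 0.2273, 0.1944]
orientation: [-0.269, -2.083, 2.085]
force: [0.2, -0.9, -1.7]
opening: 0.0275
tin x -0.3 y 165.6 under z 155.6 d -18.6 | F in -0.8 lat 0.4 z -1.7 t 10.80 tilt [-0.001 -0.001 -1.   ]
pos [0.5732 0.2273 0.1944] tool shift mm [ -0.4  94.5 165.6] turn [-0.001 -0.     0.001] shift in target axes [ -0.3  94.4 165.6] F [ 0.2 -0.9 -1.7] t 10.8 open 0.0275 q [ 0.29  0.18  1.45 -0.    1.51  2.12]
```

View pics/s8.png

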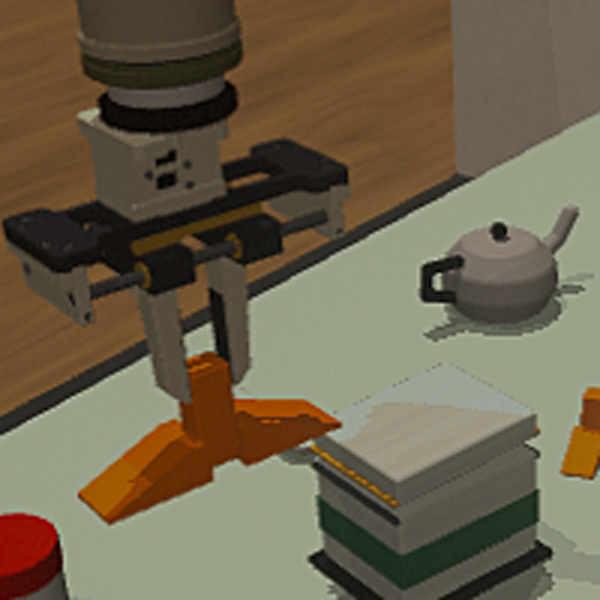

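```bash

python3 -m inch '[[[0,20,0,0,0,0],[0,30,0,0,0,0],[0,14,0,0,0,0],[0,0,0,0,0,0],[0,0,0,0,0,0]]]';python3 -c "
from h import *
tf();s=cam('side');save(s,'s9.png',(130,110,290,250),4)"
```

```text
t: 11.48
tool_pos: [0.5741, 0.2286, 0.1318]
orientation: [-0.27, -2.086, 2.085]
force: [0.2, 0.5, -0.5]
opening: 0.0274
tin x 0.2 y 167.1 under z 93.0 d -20.1 | F in 0.6 lat 0.1 z -0.5 t 11.47 tilt [ 0.001  0.    -1.   ]
```

```bash
sleep 1
```

```text
(no output)
```

View pics/s9.png

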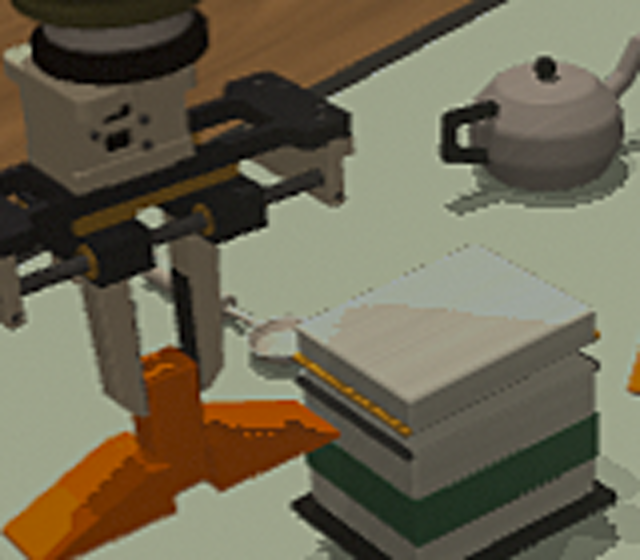

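```bash

python3 -m inch '[[[0,1.5,0,0,0,0],[0,0,10,0,0,0],[0,0,10,0,0,0],[0,0,5,0,0,0],[0,0,0,0,0,0],[0,0,0,0,0,0]]]';python3 -c "
from h import *
tf()"
python3 -m inch '[[[0,0,3,0,0,0],[0,0,3,0,0,0],[0,0,0,0,0,0],[0,0,0,0,0,0]]]';python3 -c "
from h import *
tf()"
```

```text
t: 12.28
tool_pos: [0.5671, 0.2044, 0.1294]
orientation: [-0.269, -2.085, 2.085]
force: [-0.5, 0.1, -1.8]
opening: 0.0275
tin x -0.4 y 142.0 under z 90.6 d 5.0 | F in -0.1 lat -0.5 z -1.8 t 12.28 tilt [ 0.  0. -1.]
t: 12.78
tool_pos: [0.5656, 0.1986, 0.1293]
orientation: [-0.269, -2.085, 2.085]
force: [-0.0, 0.3, -2.2]
opening: 0.0275
tin x -0.4 y 135.9 under z 90.5 d 11.1 | F in 0.2 lat -0.1 z -2.2 t 12.78 tilt [ 0.  0. -1.]
```

```bash

python3 -m inch '[[[0,0,3,0,0,0],[0,0,3,0,0,0],[0,0,3,0,0,0],[0,0,3,0,0,0],[0,0,3,0,0,0],[0,0,3,0,0,0],[0,0,2,0,0,0],[0,0,0,0,0,0]]]';python3 -c "
from h import *
tf();s=cam('side');save(s,'s10.png',(190,140,300,240),6)"
```

```text
t: 13.78
tool_pos: [0.5605, 0.1802, 0.1292]
orientation: [-0.268, -2.087, 2.083]
force: [0.8, 4.8, -5.9]
opening: 0.0277
tin x -0.7 y 116.8 under z 90.4 d 30.2 | F in 4.9 lat -0.5 z -5.9 t 13.78 tilt [ 0.     0.002 -1.   ]
```

```bash
sleep 1
```

```text
(no output)
```

View pics/s10.png

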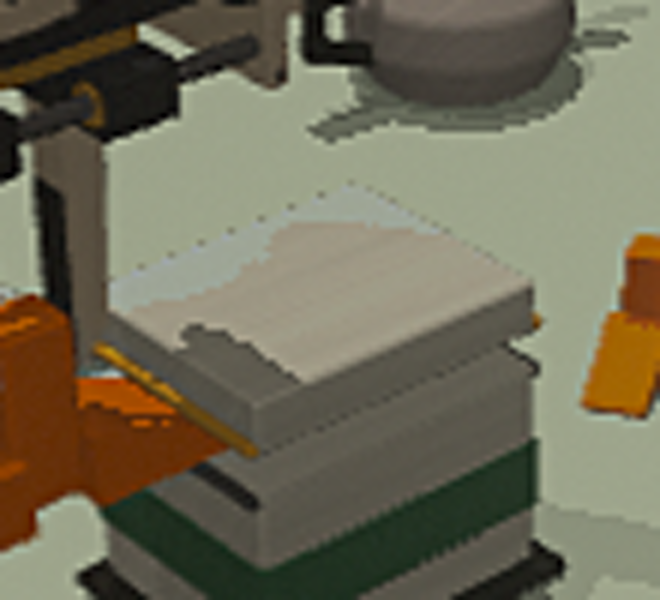

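Left is up roughly 8 to 10 mm and right roughly 6 mm. The corner pixels moved about 4.3 and 2.7. Back to the right side now.

```bash

python3 -m inch '[[[0,0,-8,0,0,0],[0,0,-16,0,0,0],[0,0,-16,0,0,0],[0,-10,-8,0,0,0],[0,-30,0,0,0,0],[0,-30,0,0,0,0],[0,0,0,0,0,0]]]'
python3 -m inch '[[[0,0,25,0,0,0],[0,0,45,0,0,0],[0,0,50,0,0,0],[0,0,50,0,0,0],[0,0,50,0,0,0],[0,0,50,0,0,0],[0,0,40,0,0,0],[0,0,20,0,0,0]]]'
python3 -m inch '[[[0,0,0,0,0,0],[0,0,0,0,0,0]]]';python3 -c "
from h import *
tf();togo([.5315,.067,.13],-14.7)"
```

```text
t: 14.7
tool_pos: [0.5748, 0.2267, 0.2033]
orientation: [-0.275, -2.09, 2.085]
force: [0.2, 0.6, -0.7]
opening: 0.0277
t: 15.7
tool_pos: [0.4879, -0.0953, 0.198]
orientation: [-0.269, -2.083, 2.083]
force: [-0.5, 0.7, -1.0]
opening: 0.0277
t: 15.95
tool_pos: [0.4889, -0.0929, 0.1986]
orientation: [-0.267, -2.085, 2.084]
force: [-0.2, 0.2, -0.7]
opening: 0.0275
tin x -0.6 y -165.5 under z 159.8 d -18.5 | F in 0.2 lat -0.3 z -0.7 t 15.95 tilt [-0.001  0.001 -1.   ]
pos [ 0.4889 -0.0929  0.1986] tool shift mm [  -0.8   68.6 -165.5] turn [0.    0.    0.001] shift in target axes [  -0.6   68.6 -165.5] F [-0.2  0.2 -0.7] t 15.95 open 0.0275 q [-0.29 -0.15  1.77  0.    1.51  1.54]
```

```bash

python3 -m inch '[[[0,20,0,0,0,0],[0,30,0,0,0,0],[0,18,0,0,0,0],[0,0,0,0,0,0],[0,0,0,0,0,0]]]'
python3 -c "
from h import *
tf();s=cam('side');save(s,'s11.png',(190,110,310,230),5)"
```

```text
t: 16.58
tool_pos: [0.4897, -0.0935, 0.1324]
orientation: [-0.269, -2.085, 2.086]
force: [-0.5, 0.2, -1.2]
opening: 0.0276
tin x 0.3 y -165.8 under z 93.6 d -18.8 | F in 0.1 lat -0.6 z -1.2 t 16.57 tilt [ 0.001 -0.    -1.   ]
```

```bash
sleep 1
```

View pics/s11.png

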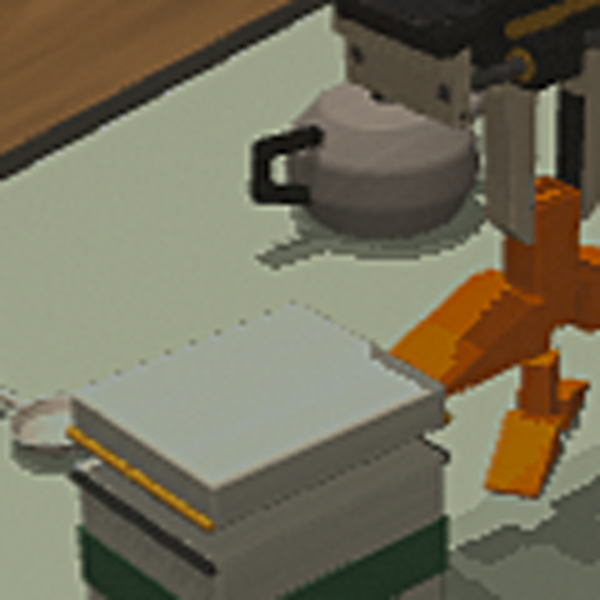

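```bash

python3 -m inch '[[[0,2.5,0,0,0,0],[0,0,-10,0,0,0],[0,0,-12,0,0,0],[0,0,-10,0,0,0],[0,0,-4,0,0,0],[0,0,0,0,0,0],[0,0,0,0,0,0]]]';python3 -c "
from h import *
tf()"
python3 -m inch '[[[0,0,-3,0,0,0],[0,0,-3,0,0,0],[0,0,-3,0,0,0],[0,0,-3,0,0,0],[0,0,-3,0,0,0],[0,0,0,0,0,0]]]';python3 -c "
from h import *
tf()"
```

```text
t: 17.5
tool_pos: [0.4981, -0.0589, 0.1288]
orientation: [-0.268, -2.085, 2.085]
force: [-0.6, 0.0, -1.7]
opening: 0.0278
tin x -0.3 y -130.2 under z 90.0 d 16.8 | F in -0.1 lat -0.6 z -1.7 t 17.50 tilt [-0. -0. -1.]
t: 18.25
tool_pos: [0.5019, -0.0456, 0.1291]
orientation: [-0.269, -2.082, 2.088]
force: [-0.8, -6.7, -0.6]
opening: 0.0281
tin x -0.0 y -116.4 under z 90.3 d 30.6 | F in -6.7 lat 0.9 z -0.6 t 18.25 tilt [-0.    -0.003 -1.   ]
```

```bash

python3 -m inch '[[[0,0,-3,0,0,0],[0,0,-3,0,0,0],[0,0,-3,0,0,0],[0,0,-2,0,0,0],[0,0,0,0,0,0]]]';python3 -c "
from h import *
tf();s=cam('side');save(s,'s12.png',(190,140,300,240),6)"
```

```text
t: 18.88
tool_pos: [0.5047, -0.035, 0.129]
orientation: [-0.269, -2.082, 2.087]
force: [-1.1, -7.7, -0.1]
opening: 0.0278
tin x -0.1 y -105.4 under z 90.2 d 41.6 | F in -7.7 lat 0.9 z -0.1 t 18.88 tilt [-0.    -0.003 -1.   ]
```

```bash
sleep 1
```

```text
(no output)
```

View pics/s12.png

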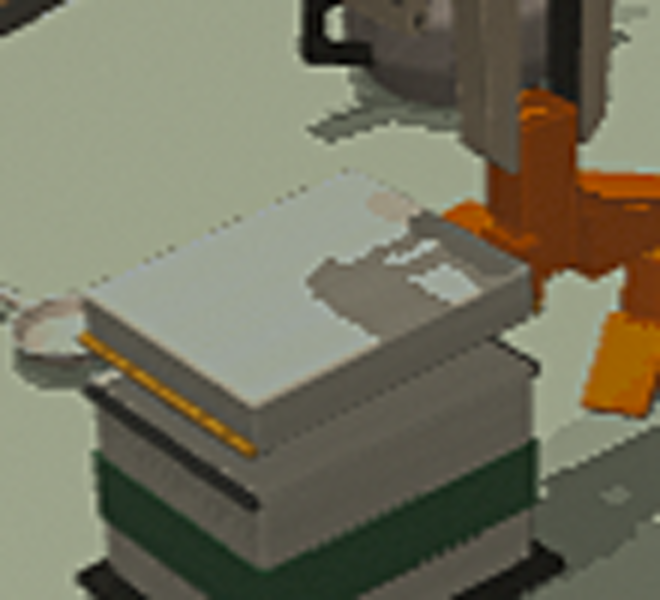

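```bash

python3 -m inch '[[[0,0,10,0,0,0],[0,0,20,0,0,0],[0,0,20,0,0,0],[0,-10,10,0,0,0],[0,-30,0,0,0,0],[0,-30,0,0,0,0],[0,0,0,0,0,0]]]'
python3 -m inch '[[[0,0,-25,0,0,0],[0,0,-45,0,0,0],[0,0,-50,0,0,0],[0,0,-50,0,0,0],[0,0,-50,0,0,0],[0,0,-50,0,0,0],[0,0,-40,0,0,0],[0,0,-22,0,0,0]]]'
python3 -m inch '[[[0,0,0,0,0,0],[0,0,0,0,0,0]]]';python3 -c "
from h import *
tf();togo([.5315,.067,.13],-14.7)"
```

```text
t: 19.8
tool_pos: [0.4916, -0.0921, 0.2024]
orientation: [-0.275, -2.087, 2.088]
force: [0.2, -0.8, -2.5]
opening: 0.0276
t: 20.8
tool_pos: [0.573, 0.2317, 0.1969]
orientation: [-0.264, -2.085, 2.085]
force: [0.5, -0.6, -0.9]
opening: 0.0278
t: 21.05
tool_pos: [0.5731, 0.2288, 0.1978]
orientation: [-0.267, -2.083, 2.085]
force: [-0.7, -0.8, -2.0]
opening: 0.0276
tin x -0.8 y 167.1 under z 159.0 d -20.1 | F in -1.0 lat -0.4 z -2.0 t 21.05 tilt [-0.001 -0.001 -1.   ]
pos [0.5731 0.2288 0.1978] tool shift mm [ -0.8  68.  167. ] turn [-0.001  0.     0.001] shift in target axes [ -0.8  67.8 167.1] F [-0.7 -0.8 -2. ] t 21.05 open 0.0276 q [ 0.3   0.18  1.44 -0.    1.52  2.12]
```

```bash

python3 -m inch '[[[0,20,0,0,0,0],[0,30,0,0,0,0],[0,18,0,0,0,0],[0,0,0,0,0,0],[0,0,0,0,0,0]]]'
python3 -c "
from h import *
tf()"
python3 -m inch '[[[0,0,10,0,0,0],[0,0,12,0,0,0],[0,0,12,0,0,0],[0,0,4,0,0,0],[0,0,0,0,0,0],[0,0,0,0,0,0]]]';python3 -c "
from h import *
tf()"
```

```text
t: 21.68
tool_pos: [0.5742, 0.2295, 0.1317]
orientation: [-0.27, -2.086, 2.085]
force: [-0.1, 0.3, -1.6]
opening: 0.0276
tin x 0.1 y 168.0 under z 92.9 d -21.0 | F in 0.2 lat -0.1 z -1.6 t 21.68 tilt [ 0.001  0.    -1.   ]
t: 22.42
tool_pos: [0.5641, 0.193, 0.1309]
orientation: [-0.269, -2.085, 2.085]
force: [-0.3, 0.3, -1.2]
opening: 0.0277
tin x -0.4 y 130.1 under z 92.1 d 16.9 | F in 0.2 lat -0.3 z -1.2 t 22.43 tilt [ 0.  0. -1.]
```

```bash

python3 -m inch '[[[0,1.3,0,0,0,0],[0,0,4,0,0,0],[0,0,4,0,0,0],[0,0,3,0,0,0],[0,0,3,0,0,0],[0,0,0,0,0,0]]]';python3 -c "
from h import *
tf()"
python3 -m inch '[[[0,0,3,0,0,0],[0,0,3,0,0,0],[0,0,3,0,0,0],[0,0,2,0,0,0],[0,0,0,0,0,0]]]';python3 -c "
from h import *
tf();s=cam('side');save(s,'s13.png',(190,140,300,240),6)"
```

```text
t: 23.18
tool_pos: [0.5603, 0.1796, 0.1292]
orientation: [-0.268, -2.086, 2.084]
force: [1.5, 4.8, -6.1]
opening: 0.0275
tin x -0.7 y 116.2 under z 90.4 d 30.8 | F in 5.0 lat 0.3 z -6.1 t 23.18 tilt [-0.     0.001 -1.   ]
t: 23.8
tool_pos: [0.5575, 0.1688, 0.1293]
orientation: [-0.268, -2.085, 2.085]
force: [1.0, 3.6, -5.8]
opening: 0.0277
tin x -0.7 y 105.0 under z 90.5 d 42.0 | F in 3.7 lat 0.1 z -5.8 t 23.80 tilt [-0.  0. -1.]
```

```bash
sleep 1
```

```text
(no output)
```

View pics/s13.png

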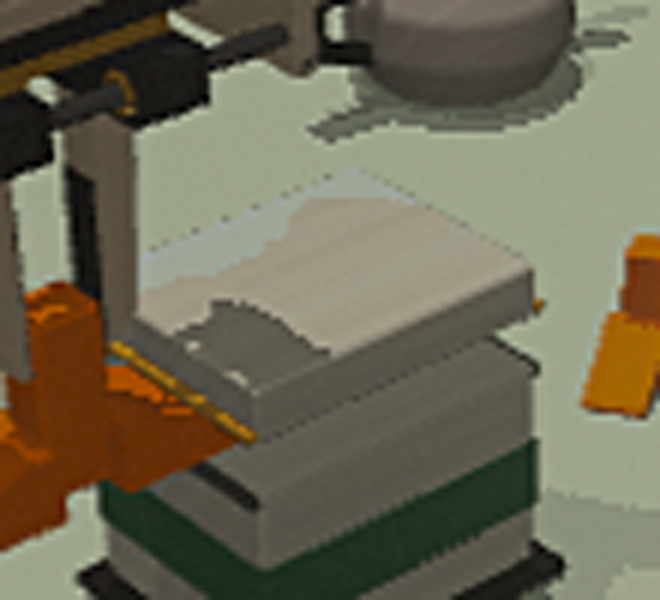

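```bash

python3 -m inch '[[[0,0,-10,0,0,0],[0,0,-20,0,0,0],[0,0,-20,0,0,0],[0,-10,-10,0,0,0],[0,-30,0,0,0,0],[0,-30,0,0,0,0],[0,0,0,0,0,0]]]'
python3 -c "
from h import *
tf();s=cam('side');save(s,'s14.png',(190,140,300,240),6);t=cam('top');save(t,'t14.png')"
```

```text
t: 24.72
tool_pos: [0.5751, 0.2277, 0.2035]
orientation: [-0.275, -2.09, 2.085]
force: [-0.0, 0.2, -1.6]
opening: 0.0275
tin x 1.4 y 166.5 under z 164.7 d -19.5 | F in 0.2 lat -0.1 z -1.6 t 24.73 tilt [ 0.006  0.002 -1.   ]
```

```bash
sleep 1
```

```text
(no output)
```

View pics/s14.png

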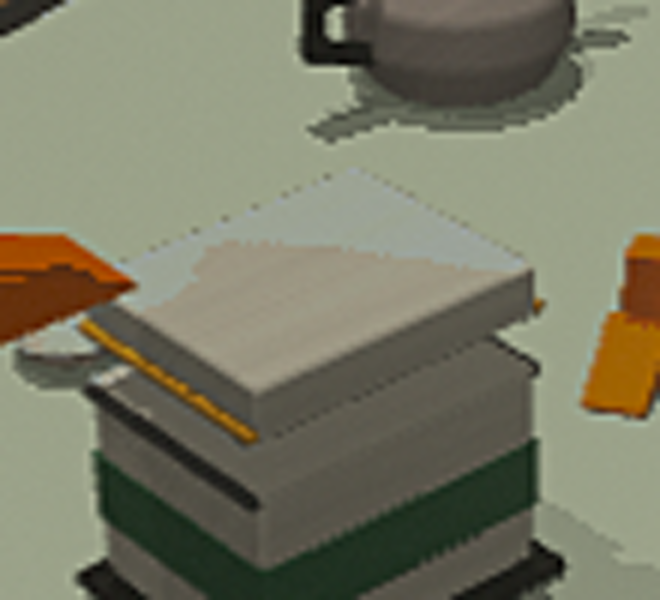

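Bead ends moved from rows 218 to 212.8 on the left and from 196.2 to 190.8 on the right. That is about +12 mm and +13 mm, so the lid is level. Next I carry the wedge back over to open shelf on the right.

```bash

python3 -m inch '[[[0,0,25,0,0,0],[0,0,45,0,0,0],[0,0,50,0,0,0],[0,0,50,0,0,0],[0,0,50,0,0,0],[0,0,50,0,0,0],[0,0,50,0,0,0],[0,0,50,0,0,0]]]'
python3 -m inch '[[[-5,0,50,0,0,0],[-10,0,50,0,0,0],[-10,0,45,0,0,0],[-5,0,20,0,0,0],[0,0,0,0,0,0],[0,0,0,0,0,0]]]';python3 -c "
from h import *
tf();togo([.467,-.299,.0388],-14.7)"
```

```text
t: 25.82
tool_pos: [0.4776, -0.1324, 0.1975]
orientation: [-0.265, -2.084, 2.083]
force: [0.4, -0.6, -1.5]
opening: 0.0276
t: 26.58
tool_pos: [0.4663, -0.2972, 0.1988]
orientation: [-0.267, -2.086, 2.083]
force: [0.0, 0.4, -1.4]
opening: 0.0278
tin x 29.4 y -368.8 under z 160.0 d -221.8 | F in 0.4 lat -0.1 z -1.4 t 26.57 tilt [-0.001  0.001 -1.   ]
pos [ 0.4663 -0.2972  0.1988] tool shift mm [ -1.3 160.    1.8] turn [0.001 0.001 0.001] shift in target axes [ -1.1 160.    1.6] F [ 0.   0.4 -1.4] t 26.57 open 0.0278 q [-0.66  0.01  1.63  0.    1.51  1.17]
```

```bash

python3 -m inch '[[[0,30,0,0,0,0],[0,45,0,0,0,0],[0,45,0,0,0,0],[0,25,0,0,0,0],[0,8,0,0,0,0],[0,0,0,0,0,0],[0,0,0,0,0,0]]]'
python3 -c "
from h import *
tf();togo([.467,-.299,.0388],-14.7);s=cam('side');save(s,'s15.png',(250,60,410,220),3.7)"
```

```text
t: 27.45
tool_pos: [0.4676, -0.299, 0.0484]
orientation: [-0.271, -2.085, 2.088]
force: [-0.4, -0.1, -2.1]
opening: 0.0275
tin x 31.1 y -370.3 under z 9.6 d -223.3 | F in -0.2 lat -0.4 z -2.1 t 27.45 tilt [ 0.002 -0.002 -1.   ]
pos [ 0.4676 -0.299   0.0484] tool shift mm [0.6 9.6 0.1] turn [-0.001  0.001 -0.003] shift in target axes [0.6 9.6 0.1] F [-0.4 -0.1 -2.1] t 27.45 open 0.0275 q [-0.66  0.14  1.77  0.    1.23  1.17]
```

```bash
sleep 1
```

```text
(no output)
```

View pics/s15.png

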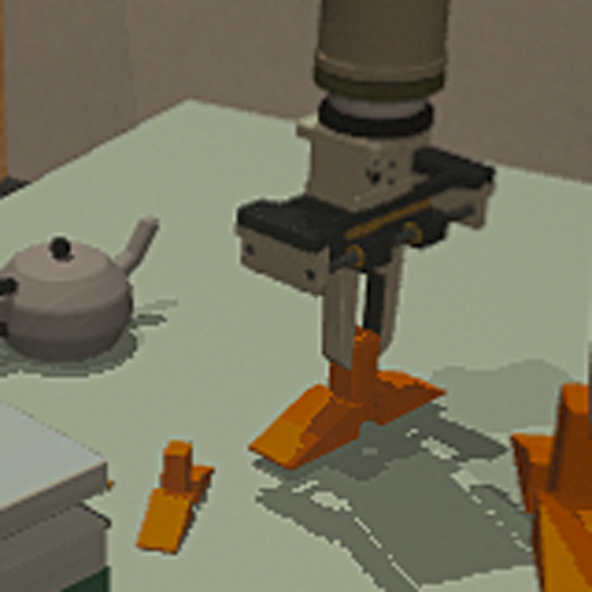

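```bash

python3 -m inch '[[[0,6,0,0,0,0],[0,0,0,0,0,0],[0,0,0,0,0,0],[0,0,0,0,0,0]]]';python3 -c "
from h import *
tf()"
```

```text
t: 28.0
tool_pos: [0.4664, -0.2986, 0.0406]
orientation: [-0.269, -2.085, 2.085]
force: [-0.2, -0.8, -2.0]
opening: 0.0275
tin x 29.8 y -370.1 under z 1.8 d -223.1 | F in -0.8 lat 0.0 z -2.0 t 28.00 tilt [ 0. -0. -1.]
```

```bash

python3 -m inch '[[[0,1.5,0,0,0,0],[0,0.5,0,0,0,0],[0,0,0,0,0,0],[0,0,0,0,0,0]]]';python3 -c "
from h import *
tf()"
```

```text
t: 28.5
tool_pos: [0.4664, -0.2986, 0.0387]
orientation: [-0.269, -2.085, 2.085]
force: [-1.2, 0.2, 2.6]
opening: 0.0282
tin x 29.8 y -370.1 under z -0.1 d -223.1 | F in -0.1 lat -1.3 z 2.6 t 28.50 tilt [ 0. -0. -1.]
```

Force z changed sign from -2.0 to +2.6 N, so the wedge rests on the shelf. I'll open and rise.

```bash

python3 -m inch '[[[0,0,0,0,0,0],[0,0,0,0,0,0],[0,0,0,0,0,0],[0,0,0,0,0,0],[0,0,0,0,0,0],[0,0,0,0,0,0]]]' 90
python3 -m inch '[[[0,-10,0,0,0,0],[0,-30,0,0,0,0],[0,-45,0,0,0,0],[0,-45,0,0,0,0],[0,-30,0,0,0,0],[0,0,0,0,0,0],[0,0,0,0,0,0]]]';python3 -c "
from h import *
tf();s=cam('side');save(s,'s16.png',None,1.5);t=cam('top');save(t,'t16.png',None,1.5)"
```

```text
t: 29.25
tool_pos: [0.4664, -0.2985, 0.0385]
orientation: [-0.269, -2.085, 2.085]
force: [0.5, 0.6, 0.1]
opening: 0.0833
t: 30.12
tool_pos: [0.4661, -0.2983, 0.1979]
orientation: [-0.268, -2.085, 2.084]
force: [0.5, -0.9, -0.4]
opening: 0.0901
tin x 29.4 y -369.9 under z 159.1 d -222.9 | F in -0.8 lat 0.7 z -0.4 t 30.12 tilt [-0.001  0.    -1.   ]
```

```bash
sleep 1
```

```text
(no output)
```

View pics/s16.png

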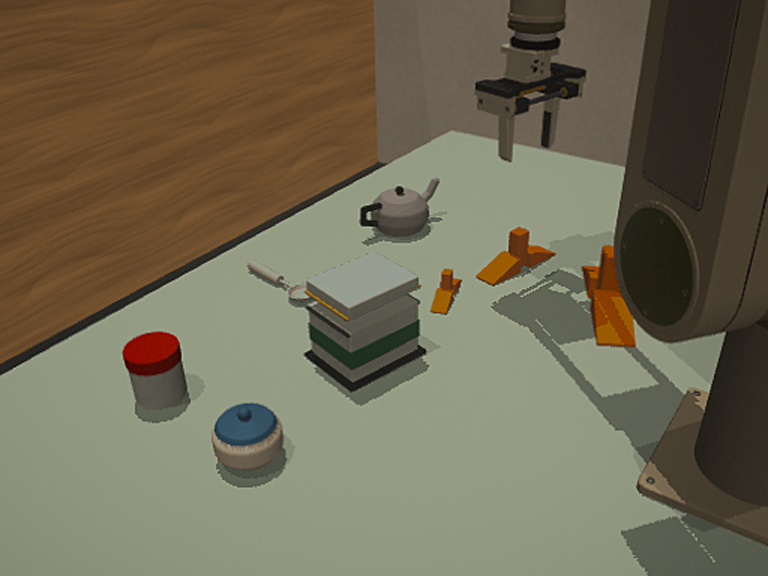

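View pics/t16.png

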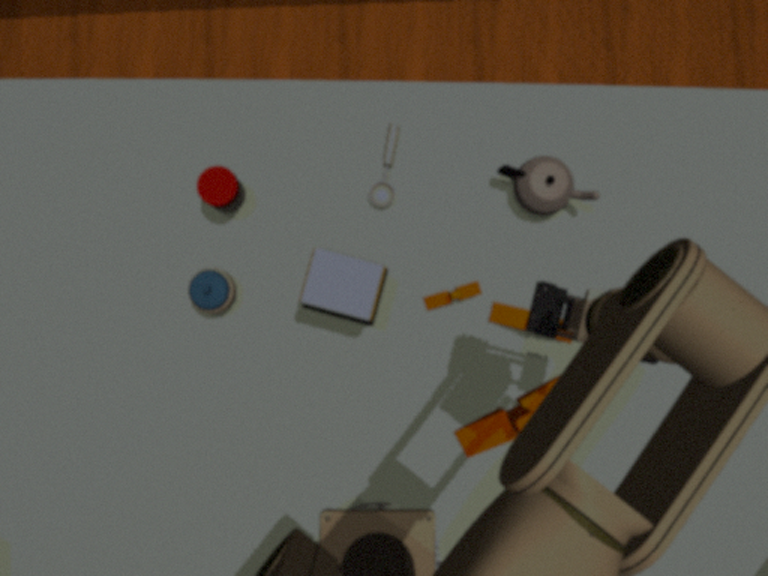

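```bash
python3 - <<'E'
from h import *
s=cam('side')
# vertical shift of bead/lid patches vs first picture (template match, subpixel)
a=cv2.imread('pics/side0.png')
def sh(x0,y0,x1,y1):
    T=cv2.resize(a[y0:y1,x0:x1],None,fx=8,fy=8,interpolation=2)
    S=cv2.resize(s['image'][y0-10:y1+3,x0-1:x1+1],None,fx=8,fy=8,interpolation=2)
    r=cv2.matchTemplate(S,T,cv2.TM_CCOEFF_NORMED);_,m,_,p=cv2.minMaxLoc(r);return (p[0]/8-1,p[1]/8-10,round(m,3))
print('L corner',sh(224,206,238,221)); print('R corner',sh(270,186,284,198)); print('tin band (0)',sh(225,236,245,250))
E
```

```text
L corner (0.0, -5.0, 0.92)
R corner (0.125, -5.125, 0.984)
tin band (0) (0.0, 0.0, 0.996)
```

```bash
python3 -c "
from plant import robot
print(robot.close_job())"
```

```text
the job is handed in; nothing more can be done
None
```

I eased the caddy lid up with the middle-sized orange wedge, laid the wedge flat on open shelf to the right, let go and handed the job in at about 30 s. The hand-in gave no verdict.

- **Prying:** I worked the sides in turn: right to about 5–6 mm, left to about 8–10 mm, right to about 12.5 mm, then left to about 12.5 mm. By these estimates one side was never more than about 6 mm ahead.
- **Lid at the end:** Comparing the side picture with the first one, the left corner is up about 11.6 mm and the right about 12.4 mm from where they started. That is level to about 1 mm. My rougher readings by eye gave 12–14 mm, so they disagree by a millimetre or two, but all of them are above 10 mm.
- **Wedge:** It lies flat about 0.37 m from the caddy's middle. The vertical force changed sign when it touched the shelf.
- **Other things on the shelf:** The last pictures show the sugar bowl, tea pot, round tin and spoon apparently unmoved. I checked this by eye only.
- **Forces:** The wrist readings I took while prying were below 9 N. By geometry the fingers stayed about 7 mm or more clear of the lid. None of my checks failed.

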